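Turn up the radio in the bathroom niche

ROBOT

A 7-joint arm with a two-finger parallel gripper is mounted at the origin on the work surface. World frame = base frame: x ahead of the robot, y to its left, z up, the work surface at z = 0. Lengths are in m, angles in rad, forces in N, time in s.
With the tool pointing down it reaches from about 0.4 to 0.85 m from the base axis. Payload 4.5 kg.
Tool frame: the origin (TCP) lies midway between the tips of the shut fingers; the grasp point (between the pads) lies 19 mm behind it; z points along the fingers, y is the line along which they close (so a half turn about z gives the same grasp; the last joint's range is limited). The gripper opens to 88 mm and grips with 3 to 60 N. Pads are 18 mm wide; open, the fingers measure 123 mm over their backs; the gripper's body (75 mm by 187 mm) begins 45 mm behind the grasp point.
Start: joints at [1.245, 0.689, -0.195, 1.565, 0.157, 0.902, -0.215], TCP at [0.22, -0.585, 0.239] pointing down, gripper open.
Joint ranges: [-3.01, 3.01], [-0.46, 2.08], [-1.47, 1.51], [0.13, 2.56], [-1, 4.14], [0.04, 2.09], [-2.66, 2.66]. Speed limits (rad/s): [2.57, 2.57, 3.14, 3.14, 3.14, 3.14, 3.14].

INTERFACE

Orientations are given as a unit quaternion [x, y, z, w].
In Python, from plant import r, eyes, finish_job gives the robot as it stands. The module is installed in compiled form; this text tells all that it offers.
- The arm moves only by the tool move_arm, never from a script. Its argument "motion" is a list of rows, each a list of 7 numbers: the shift along the tool's x, y, z in mm, then the turn, a rotation vector about the tool's x, y, z in degrees, then the closure, from 0 (fully open) to 1 (shut). A call has 1 to 5 rows; each row is the pose to reach, as a shift and turn from the pose commanded when the call began, along the tool's axes at that moment; what a row does not reach only later rows make up. A row lasts 1/8 s, in which the tool goes at most 62.5 mm and 10.7 degrees, less where a joint would pass 70% of its speed; a pose out of reach is approached as far as the arm can. A call with a gripper value outside its range is refused whole. The fingers move at their own pace and stop on an object; "newtons" is the grip in N (left out, the last holds). Time passes only in rows, so rows that repeat a pose let the fingers close. It gives the time, the measured TCP pose, the force, the opening and the grip force at its end, in the units of the state.
- r.get_state(): the state, without advancing time (a new reading comes with each control period).
- eyes.snapshot(name): name is "side" or "top"; returns a dict with "frame" (400x640x3 uint8, red, green, blue), "z_map" (400x640 float32, m along the optical axis (not along the pixel's ray), 0 where there is no reading), "intrinsics" (3x3 intrinsics, pixels), "world_to_cam" (4x4, takes a point from world to camera coordinates). Camera axes: x right, y down, z forward; pixel columns grow to the right and rows downward; lengths in m; the calibration is good to about 2 mm. A picture is of the moment at which its call begins.
- finish_job(): hands the job in; it is judged then, once.
The state is a dict: "clock": time; "q": joint angles; "qd": joint speeds; "joint_torque": joint torques, N m; "tool_pos": TCP position; "eef_rot": TCP orientation; "contact_force": force on the tool from outside, world axes, zero at the start; "moment": the same for the moment, N m; "opening": opening from 0.0 (shut) to 1.0 (fully open); "finger_force": force on a finger pad.
Only numpy, scipy, OpenCV 4.12 (cv2) and the standard library are available. Lean on these libraries where they do the work, as an engineer would, in place of code of your own. Each camera call takes 0.05 s, during which the arm holds its last target. There are 200 camera calls.

TASK

Fold the radio's carrying handle down behind it, then turn its stiff volume knob up (clockwise) until the pointer stands at the long mark, half volume. The radio is light and stands loose, so press down on the knob while turning: the radio must not spin or slide from its place. Leave the other things in the niche where they are, and let go at the end.

Things in the scene. Friction and masses are not known exactly. Their poses are not given: they have to be found in the camera images.
- radio: portable radio, a loose white plastic drum, 124 mm in diameter, about 0.41 kg; flat deck 80 mm above its underside. Origin: centre of the underside; z up, -x its front (speaker slots), +x its back. Feet on a 40 mm radius; friction on the ledge about 0.6: slides or spins when pushed with 2 N, tips when the folded handle is pressed with 2.5 N. The deck has 10 short black marks and a long wide one
- radio_front (a point): point on the middle of the radio's front face, 62 mm from its axis, 40 mm above its underside
- bail (a joint): angle of the carrying handle (8 mm steel wire bail, 136 mm wide) about pivots at the drum's sides, 62 mm above the radio's underside on its axis; 0 = upright over the knob, grows as it folds to the radio's back (+x), stopped at 1.6 (level in the air behind the drum). Starts between 0 and 0.45. Stays where it is left (friction 0.06 N m, under 1 N at the grip)
- bail_grip (a point): centre of the handle's grip, a grey level sleeve 15 mm in diameter and 66 mm long, along the radio's y axis, 95 mm from the pivot line
- volume (a joint): angle of the volume knob: 0 = off, grows clockwise seen from above, to 5.24; at 2.618 (150 degrees) its pointer stands at the long mark, which points to the radio's back. Starts between 1.2 and 1.9. Turns with 0.16 N m of friction and stays where it is left; unpressed, the whole radio spins instead; a downward press of about 8 to 15 N holds it
- volume_grip (a point): point on the knob's (and radio's) axis, 103 mm above the radio's underside. Bar grip 46 mm long, 14 mm thick, 26 mm high, top at 113 mm, on a round skirt 54 mm in diameter, top at 87 mm, that fingertips beside the bar can press on. The bar lies along its pointer; a white line marks the pointing end. Pointer direction from the radio's +x, counter-clockwise: 2.618 minus joint volume
- shampoo: closed shampoo bottle, 62 mm in diameter, 168 mm tall, loose; origin at the centre of its underside
- cup: glass cup with two toothbrushes, 72 mm in diameter, 95 mm tall, brushes to 170 mm, loose; origin at the centre of its underside
- dish: white ceramic soap dish with a bar of soap, 130 x 90 mm, 34 mm high, loose; origin at the centre of its underside
- hairbrush: black plastic hairbrush lying bristles down, 208 mm long, 62 mm wide, 32 mm high, loose; origin under its neck, head to its +x
- pumice: grey pumice block, 95 x 60 x 40 mm, loose; origin at the centre of its underside
- nail_file: steel nail file with a grey handle, 177 mm long, 18 mm wide, 8 mm high, lying loose; origin under its middle
- niche: fixed open-topped niche of blue-painted cement: two cheek walls 190 mm high (202 with coping), 360 mm long, 840 mm apart, and a low back wall 152 mm high; a small toggle light switch on the front of the left cheek. Origin: on the ledge midway between the cheeks; the back wall's inner face is 120 mm beyond it (+x)
Not all that is in view belongs to the job. What is shaped like the radio but orange or red is not meant.

How it is judged:
On the way, in this order (a step that is already met when the one before it is completed fails the run):
1. the carrying handle is folded down behind the radio (value of joint bail above 1.2 rad), for 0.2 s.
2. the knob's pointer stands at the long mark (value of joint volume between 2.478 and 2.758 rad), for 0.2 s.
At the end, for the whole second after the job is handed in: the handle is folded back by more than 1.2 rad, the knob stands within 0.14 rad (8 degrees) of the long mark (2.62), and the radio stands upright and still, its front within 25 mm of where it was at the start (all of step 2 and value of joint bail above 1.2 rad and distance of radio_front from where it was at the start of the episode below 0.025 m and angle between radio's own z axis and vertical below 0.05 rad and linear speed of radio below 0.02 m/s); the robot touches nothing.
It fails at once if the radio spins or slides: its front leaves its place by more than 25 mm (distance of radio_front from where it was at the start of the episode above 0.025 m).
It fails at once if the radio is tipped by more than 0.3 rad (angle between radio's own z axis and vertical above 0.3 rad).
It fails at once if another thing in the niche is moved by more than 30 mm (distance of any of shampoo, cup, dish, hairbrush, pumice, nail_file from where it was at the start of the episode above 0.03 m).
It also fails if it takes over 58 s, if anything falls off the work surface, if the arm or the gripper's body presses on something with over 40 N, if the wrist force passes 120 N, or if a joint passes its speed limit or range.

## Working session

There is one attempt and no reset: what is moved stays moved. The work goes in short steps, Python scripts to look and compute and a tool call to move; the robot and the scene stay as the last step left them, time stands still between calls to the robot, and variables do not carry over. Pictures are saved under pics/ and viewed, at most 10 in all, crops included, and the job is handed in when it is done.

Besides the shell and the picture viewer there is one more tool, called after "Call:" as name(argument=value, ...) on one line, values as JSON. move_arm: Moves the arm, as the interface text tells. Its arguments: {"type":"object","properties":{"motion":{"type":"array","items":{"type":"array","items":{"type":"number"}}},"newtons":{"type":"number"}},"required":["motion"]}

```bash
mkdir -p pics; cat > h.py <<'E'
import numpy as np, cv2
from plant import r, eyes, finish_job
from scipy.spatial.transform import Rotation as R
def pts(s):
    K=s["intrinsics"];z=s["z_map"];v,u=np.indices(z.shape)
    c=np.stack([(u-K[0,2])/K[0,0]*z,(v-K[1,2])/K[1,1]*z,z],-1)
    T=np.linalg.inv(s["world_to_cam"]);p=c@T[:3,:3].T+T[:3,3];p[z==0]=np.nan;return p
def ray(s,u,v,h):
    K=s["intrinsics"];T=np.linalg.inv(s["world_to_cam"])
    d=T[:3,:3]@np.array([(u-K[0,2])/K[0,0],(v-K[1,2])/K[1,1],1]);o=T[:3,3];return o+d*(h-o[2])/d[2]
def save(n,f,sc=1):
    cv2.imwrite("pics/"+n,cv2.resize(f[...,::-1],None,fx=sc,fy=sc,interpolation=cv2.INTER_CUBIC))
E
python3 - <<'E'
from h import *
for n in("top","side"):
    s=eyes.snapshot(n);save(n+"1.png",s["frame"],1.25);np.save(n+"1.npy",s,allow_pickle=True)
    print(n,np.linalg.inv(s["world_to_cam"])[:3].round(3).tolist(),s["intrinsics"][0])
print(r.get_state())
E
```

```text
top [[-0.092, -0.975, 0.204, 0.288], [-0.996, 0.091, -0.014, -0.012], [-0.005, -0.205, -0.979, 1.388]] [459.89441519   0.         313.95227917]
side [[-0.985, -0.076, 0.152, 0.38], [-0.169, 0.561, -0.811, 0.852], [-0.024, -0.824, -0.565, 0.727]] [490.42702366   0.         316.48194986]
{'clock': 0.1, 'q': array([ 1.24477466,  0.68987789, -0.19453017,  1.56621823,  0.15731905,
        0.90250638, -0.2151144 ]), 'qd': array([ 0.00139539, -0.00173347, -0.00069541, -0.00415879,  0.00091063,
        0.00099063,  0.00174695]), 'joint_torque': array([-2.57503154e-03, -5.28497565e+01, -1.27137557e+00, -1.53835344e+01,
       -5.25578053e-02,  2.03057585e-03,  5.80077017e-05]), 'tool_pos': array([ 0.21983079, -0.58446872,  0.23801018]), 'eef_rot': array([ 9.83852276e-01,  1.78980571e-01, -2.07589043e-04, -7.81139147e-04]), 'contact_force': array([ 0.0848957 , -0.5079408 ,  0.57875567]), 'moment': array([0.001453  , 0.01523368, 0.03875853]), 'finger_force': 0.0, 'opening': 0.999062781867476}
```

View pics/top1.png

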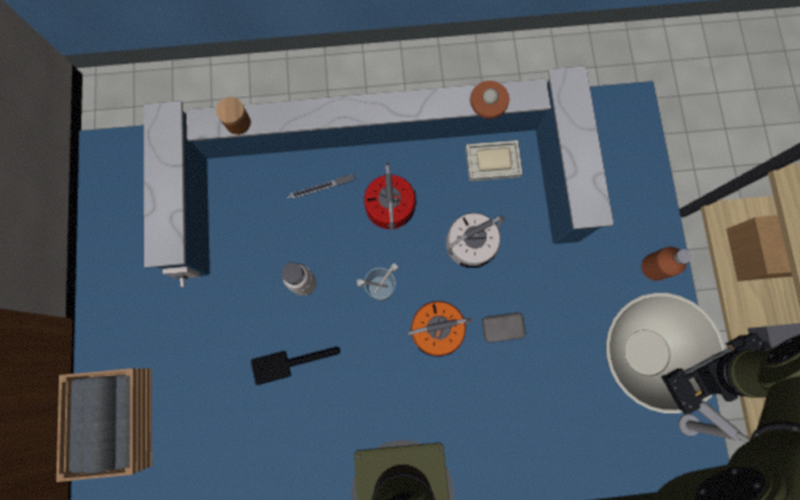

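View pics/side1.png

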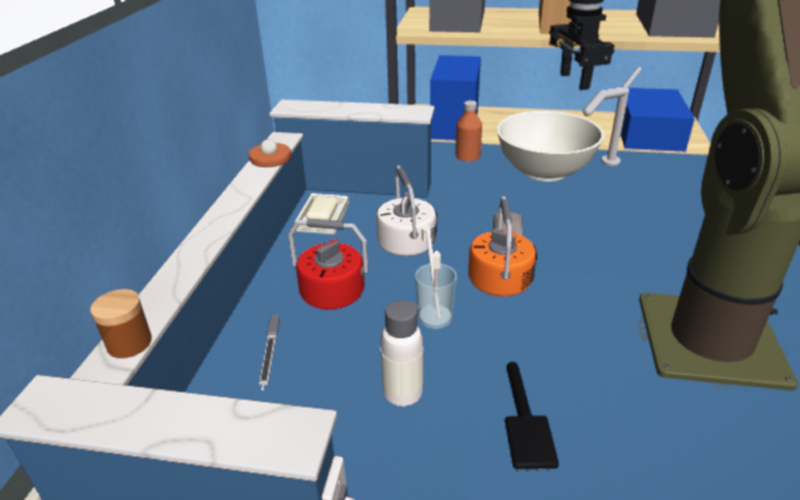

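The top view shows three drums: red (390,200), orange (438,328) and white (472,240) in picture pixels. The job names a white one, so the white drum is the radio; red and orange are decoys. I'll confirm it in an enlarged crop and measure it.

```bash
python3 - <<'E'
from h import *
T=np.load("top1.npy",allow_pickle=True).item();S=np.load("side1.npy",allow_pickle=True).item()
a=T["frame"][155:230,340:420];b=S["frame"][125:210,290:365]
A=cv2.resize(a,(480,450),interpolation=cv2.INTER_CUBIC);B=cv2.resize(b,(318,360),interpolation=cv2.INTER_CUBIC)
c=np.zeros((450,798,3),np.uint8);c[:,:480]=A;c[:360,480:]=B;save("crop1.png",c)
P=pts(T);w=P[150:235,335:425].reshape(-1,3)
h,e=np.histogram(w[:,2],bins=np.arange(-.02,.22,.005));print([(round(x,3),int(n)) for x,n in zip(e,h)])
f=T["frame"].astype(int);m=(f.min(-1)>120)&(np.ptp(f,axis=-1)<40)
n,l,st,ce=cv2.connectedComponentsWithStats(m.astype(np.uint8))
for i in range(1,n):
    if st[i,4]>20 and 330<ce[i,0]<430 and 150<ce[i,1]<240:print(st[i],ce[i],np.nanmedian(P[l==i],0).round(3))
# deck points
d=m&(abs(P[...,2]-np.nanmedian(P[150:235,335:425,2][m[150:235,335:425]]))<.008);d[:150]=0;d[235:]=0;d[:,:335]=0;d[:,425:]=0
q=P[d];(cc,rr)=cv2.minEnclosingCircle((q[:,:2]*1000).astype(np.float32));print("deck",cc,rr,np.median(q[:,2]),len(q))
for nm,I in(("top",T),("side",S)):
    Pp=pts(I);hh=(Pp[...,2]>.1)&(abs(Pp[...,0]-cc[0]/1000)<.11)&(abs(Pp[...,1]-cc[1]/1000)<.11)
    k=Pp[hh]; print(nm,len(k)); 
    for z in np.arange(.1,.18,.01):
        kk=k[(k[:,2]>=z)&(k[:,2]<z+.01)]
        if len(kk):print(round(z,2),len(kk),kk.mean(0).round(3),kk[:,:2].min(0).round(3),kk[:,:2].max(0).round(3))
E
```

```text
[(np.float64(-0.02), 0), (np.float64(-0.015), 2), (np.float64(-0.01), 219), (np.float64(-0.005), 2687), (np.float64(0.0), 2842), (np.float64(0.005), 307), (np.float64(0.01), 4), (np.float64(0.015), 6), (np.float64(0.02), 9), (np.float64(0.025), 12), (np.float64(0.03), 16), (np.float64(0.035), 8), (np.float64(0.04), 12), (np.float64(0.045), 9), (np.float64(0.05), 14), (np.float64(0.055), 11), (np.float64(0.06), 19), (np.float64(0.065), 27), (np.float64(0.07), 98), (np.float64(0.075), 419), (np.float64(0.08), 486), (np.float64(0.085), 112), (np.float64(0.09), 19), (np.float64(0.095), 14), (np.float64(0.1), 7), (np.float64(0.105), 15), (np.float64(0.11), 29), (np.float64(0.115), 10), (np.float64(0.12), 1), (np.float64(0.125), 5), (np.float64(0.13), 2), (np.float64(0.135), 9), (np.float64(0.14), 6), (np.float64(0.145), 4), (np.float64(0.15), 12), (np.float64(0.155), 41), (np.float64(0.16), 97), (np.float64(0.165), 30), (np.float64(0.17), 1), (np.float64(0.175), 0), (np.float64(0.18), 0), (np.float64(0.185), 0), (np.float64(0.19), 0), (np.float64(0.195), 0), (np.float64(0.2), 0), (np.floa
[... 456 characters left out ...]
]
0.14 10 [ 0.543 -0.184  0.145] [ 0.532 -0.276] [ 0.583 -0.158]
0.15 53 [ 0.559 -0.22   0.157] [ 0.535 -0.271] [ 0.582 -0.163]
0.16 127 [ 0.558 -0.215  0.163] [ 0.536 -0.264] [ 0.58  -0.168]
0.17 1 [ 0.572 -0.245  0.17 ] [ 0.572 -0.245] [ 0.572 -0.245]
side 315
0.1 49 [ 0.558 -0.21   0.105] [ 0.529 -0.282] [ 0.59 -0.15]
0.11 72 [ 0.557 -0.211  0.114] [ 0.529 -0.281] [ 0.59  -0.151]
0.12 27 [ 0.555 -0.205  0.125] [ 0.529 -0.281] [ 0.59  -0.151]
0.13 21 [ 0.549 -0.19   0.136] [ 0.531 -0.278] [ 0.589 -0.151]
0.14 19 [ 0.544 -0.179  0.145] [ 0.532 -0.273] [ 0.585 -0.159]
0.15 33 [ 0.55  -0.187  0.156] [ 0.535 -0.265] [ 0.583 -0.163]
0.16 94 [ 0.56  -0.213  0.164] [ 0.539 -0.265] [ 0.581 -0.169]
```

View pics/crop1.png

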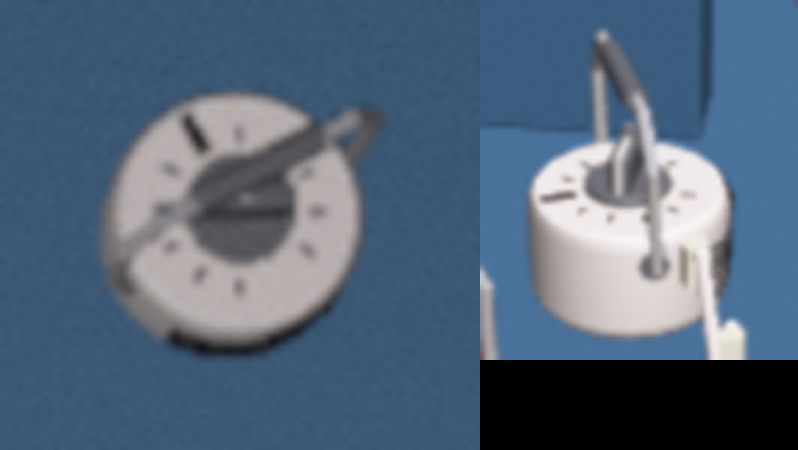

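The crop shows the white drum with its grey knob, the handle grip running diagonally above it from (120,270) to (375,120), and the long mark at (195,133). The short marks centre on about (239,211). This is the radio. Next I'll work out its centre, its yaw and the handle angle.

```bash
python3 - <<'E'
from h import *
T=np.load("top1.npy",allow_pickle=True).item();S=np.load("side1.npy",allow_pickle=True).item()
n=lambda x,y:ray(T,340+x/6-.5,155+y/6-.5,.08)
L=n(195,133);M=[n(239,133),n(319,211),n(239,288),n(160,211),n(309,250),n(173,247),n(171,170),n(200,275)]
q=np.array(M)[:,:2];A=np.c_[2*q,np.ones(len(q))];s=np.linalg.lstsq(A,(q**2).sum(1),rcond=None)[0];C=s[:2];print("marks centre",C,"r",np.sqrt(s[2]+C@C))
print("long",L,np.degrees(np.arctan2(*(L[:2]-C)[::-1])))
for I in(T,S):
    P=pts(I);h=(P[...,2]>.115)&(abs(P[...,0]-.555)<.06)&(abs(P[...,1]+.217)<.09)
    k=P[h];g=k[k[:,2]>.15];v=np.linalg.svd(g[:,:2]-g[:,:2].mean(0),full_matrices=False)[2][0]
    ext=(g[:,:2]-g[:,:2].mean(0))@v;print("grip",g.mean(0),"dir",np.degrees(np.arctan2(v[1],v[0])),ext.min(),ext.max(),np.percentile(g[:,2],90))
    a=np.radians(np.degrees(np.arctan2(v[1],v[0]))+90);x=np.array([np.cos(a),np.sin(a)]);x*=np.sign(x[0])
    mid=g[:,:2].mean(0)+v*(ext.min()+ext.max())/2;print("offset",(mid-C)@x,"x'",np.degrees(np.arctan2(x[1],x[0])))
P=pts(T)  # obstacle heights along the path
for nm,(x0,x1,y0,y1) in dict(basin=(.1,.45,-.75,-.4),bottle=(.4,.6,-.7,-.5),right=(.45,.62,-.42,-.3)).items():
    m=(P[...,0]>x0)&(P[...,0]<x1)&(P[...,1]>y0)&(P[...,1]<y1);print(nm,np.nanpercentile(P[m][:,2],[50,90,99]))
E
```

```text
marks centre [ 0.55619177 -0.22117998] r 0.038336908114247635
long [ 0.59621528 -0.20397558  0.08      ] 23.260811627874414
grip [ 0.55813547 -0.2165271   0.16158245] dir 113.07826557474988 -0.05953439028538098 0.05823083795520379 0.16642632639593735
offset 0.003612021656869168 x' 23.07826557474989
grip [ 0.55720695 -0.20605779  0.16174727] dir 114.26867255517246 -0.06415982415247762 0.047885785681474745 0.16567701218676884
offset 0.007140935273078481 x' 24.268672555172458
basin [0.03748055 0.63157398 0.75170233]
bottle [0.0009628  0.09548456 0.15048069]
right [0.00082159 0.09745087 0.20304956]
```

Call:
move_arm(motion=[[0,0,-50,0,0,0,0.5],[50,-28,-60,0,0,0,1],[100,-55,-60,0,0,0,1],[150,-83,-60,0,0,0,1],[200,-110,-60,0,0,0,1]], newtons=20)

```text
clock: 0.72
tool_pos: [0.3693, -0.4099, 0.2985]
eef_rot: [0.984, 0.179, -0.0, -0.0]
contact_force: [0.7, -0.7, 0.3]
opening: 0.461
finger_force: 0.0
```

Call:
move_arm(motion=[[50,-28,0,0,0,0,1],[100,-55,0,0,0,0,1],[150,-83,0,0,0,0,1],[202,-111,0,0,0,0,1],[202,-111,0,0,0,0,1]])

```text
clock: 1.35
tool_pos: [0.522, -0.2303, 0.2984]
eef_rot: [0.983, 0.184, 0.001, -0.002]
contact_force: [-0.8, 0.1, 0.4]
opening: 0.007
finger_force: 0.0
```

Call:
move_arm(motion=[[-6,2,40,0,0,-3,1],[-6,2,80,0,0,-3,1],[-6,2,120,0,0,-3,1],[-6,2,153,0,0,-3,1],[-6,2,153,0,0,-3,1]])

```text
clock: 1.98
tool_pos: [0.511, -0.2409, 0.1435]
eef_rot: [0.979, 0.204, -0.003, -0.001]
contact_force: [0.3, 0.0, 1.1]
opening: 0.004
finger_force: 0.0
```

```bash
cat > rel.py <<'E'
from h import *
C=np.array([.555,-.220]);a=np.radians(23.5);X=np.array([[np.cos(a),np.sin(a)],[-np.sin(a),np.cos(a)]])
s=r.get_state();p=s["tool_pos"];Rm=R.from_quat(s["eef_rot"]).as_matrix()
print("t",s["clock"],"radio xy mm",(X@(p[:2]-C)*1e3).round(1),"z",(p[2]*1e3).round(1),"yaw",np.degrees(np.arctan2(Rm[1,0],Rm[0,0])).round(1),"tilt",Rm[:,2].round(3),"F",s["contact_force"].round(1),"M",s["moment"].round(2),"q7",s["q"][6].round(2))
E
python3 rel.py
```

```text
t 1.975 radio xy mm [-48.7  -1.6] z 143.5 yaw 23.6 tilt [-0.006  0.001 -1.   ] F [0.3 0.  1.1] M [ 0.   -0.02 -0.01] q7 -1.0
```

Call:
move_arm(motion=[[20,0,0,0,0,0,1],[34,0,0,0,0,0,1],[46,0,0,0,0,0,1],[58,0,3,0,0,0,1],[70,0,9,0,0,0,1]])

```text
clock: 2.6
tool_pos: [0.5784, -0.2124, 0.1367]
eef_rot: [0.979, 0.205, 0.0, 0.0]
contact_force: [-0.5, -1.3, 0.1]
opening: 0.008
finger_force: 0.3
```

Call:
move_arm(motion=[[10,0,5,0,0,0,1],[20,0,11,0,0,0,1],[28,0,16,0,0,0,1],[34,0,18,0,0,0,1],[34,0,18,0,0,0,1]])

```text
clock: 3.22
tool_pos: [0.6089, -0.1986, 0.1183]
eef_rot: [0.979, 0.205, -0.0, -0.0]
contact_force: [-0.9, -0.9, -1.2]
opening: 0.005
finger_force: 0.7
```

```bash
python3 rel.py; python3 - <<'E'
from h import *
s=eyes.snapshot("side");f=s["frame"][90:230,270:420];save("fold1.png",f,4);np.save("side2.npy",s,allow_pickle=True)
E
```

```text
t 3.225 radio xy mm [57.9 -1.9] z 118.3 yaw 23.6 tilt [-0.001  0.    -1.   ] F [-0.9 -0.9 -1.2] M [-0.21  0.32 -0.03] q7 -1.08
```

View pics/fold1.png

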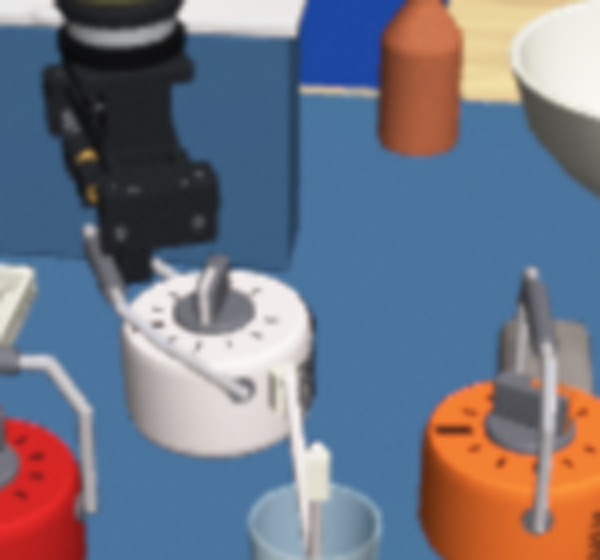

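The fold1 picture shows the handle folded roughly halfway, with its grip at (100,265) against the fingers and the radio still in place. Now I'll step over the grip and press it down from above.

Call:
move_arm(motion=[[-12,0,0,0,0,0,1],[-12,0,-25,0,0,0,1],[5,0,-25,0,0,0,1],[22,0,-25,0,0,0,1],[22,0,-20,0,0,0,1]])

```text
clock: 3.9
tool_pos: [0.6302, -0.1896, 0.1395]
eef_rot: [0.979, 0.205, 0.002, 0.0]
contact_force: [-0.6, 0.4, -1.4]
opening: 0.002
finger_force: 0.0
```

Call:
move_arm(motion=[[0,0,10,0,0,0,1],[2,0,20,0,0,0,1],[5,0,30,0,0,0,1],[8,0,40,0,0,0,1],[10,0,48,0,0,0,1]])

```text
clock: 4.53
tool_pos: [0.638, -0.186, 0.0896]
eef_rot: [0.979, 0.205, -0.001, -0.0]
contact_force: [0.3, 0.3, 0.1]
opening: 0.008
finger_force: 0.2
```

```bash
python3 rel.py
```

```text
t 4.525 radio xy mm [89.7 -1.9] z 89.6 yaw 23.6 tilt [-0.001  0.    -1.   ] F [0.3 0.3 0.1] M [ 0.07 -0.08  0.03] q7 -1.11
```

Call:
move_arm(motion=[[0,0,4,0,0,0,1],[1,0,8,0,0,0,1],[1,0,-30,0,0,0,1],[1,0,-80,0,0,0,1],[30,0,-120,0,0,0,1]])

```text
clock: 5.15
tool_pos: [0.6644, -0.1765, 0.2128]
eef_rot: [0.979, 0.203, -0.001, 0.001]
contact_force: [1.1, -1.1, 0.1]
opening: 0.002
finger_force: 0.0
```

```bash
python3 rel.py; python3 - <<'E'
from h import *
T=eyes.snapshot("top");S=eyes.snapshot("side");np.save("top3.npy",T,allow_pickle=True);np.save("side3.npy",S,allow_pickle=True)
a=T["frame"][145:235,335:425];b=S["frame"][125:215,285:365]
c=np.zeros((450,800,3),np.uint8);c[:,:450]=cv2.resize(a,(450,450),interpolation=cv2.INTER_CUBIC);c[:394,450:]=cv2.resize(b,(350,394),interpolation=cv2.INTER_CUBIC);save("crop3.png",c)
E
```

```text
t 5.15 radio xy mm [117.7  -3.8] z 212.8 yaw 23.4 tilt [-0.001 -0.002 -1.   ] F [ 1.1 -1.1  0.1] M [-0.02 -0.09 -0.03] q7 -1.09
```

View pics/crop3.png

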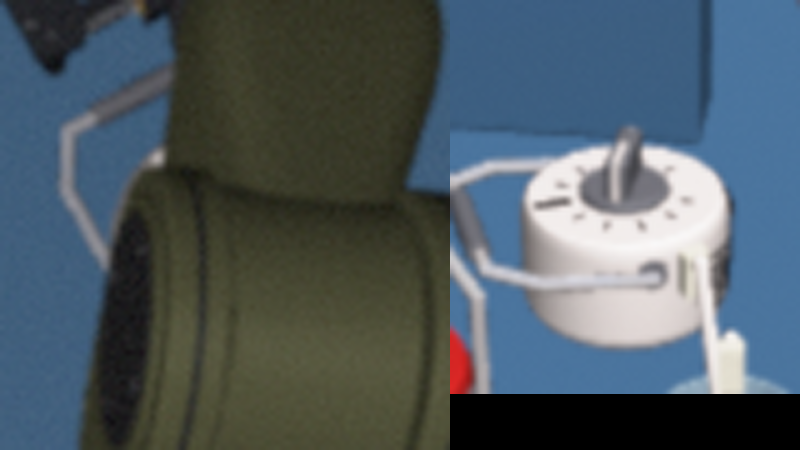

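The side crop shows the handle folded down behind the radio, with the grip near (465,230). In the top view the arm hides the knob, so I'll move it aside to see the pointer.

Call:
move_arm(motion=[[0,10,-50,0,0,0,1],[-55,35,-85,0,0,0,1],[-110,60,-90,0,0,0,1],[-165,85,-90,0,0,0,0.8],[-220,110,-90,0,0,0,0.66]])

```text
clock: 5.88
tool_pos: [0.5064, -0.364, 0.3004]
eef_rot: [0.979, 0.205, -0.0, 0.0]
contact_force: [0.3, 0.1, 0.0]
opening: 0.208
finger_force: 0.0
```

Call:
move_arm(motion=[[-50,25,0,0,0,0,0.66],[-75,35,0,0,0,0,0.66],[-75,35,0,0,0,0,0.66]])

```text
clock: 6.25
tool_pos: [0.4511, -0.4268, 0.3]
eef_rot: [0.979, 0.202, -0.001, 0.0]
contact_force: [0.0, -0.1, 0.3]
opening: 0.337
finger_force: 0.0
```

```bash
python3 rel.py; python3 - <<'E'
from h import *
T=eyes.snapshot("top");np.save("top4.npy",T,allow_pickle=True)
a=T["frame"][160:225,345:410]
save("crop4.png",a,9)
E
```

```text
t 6.25 radio xy mm [-177.8 -148.2] z 300.0 yaw 23.3 tilt [-0.002 -0.    -1.   ] F [ 0.  -0.1  0.3] M [ 0.02  0.   -0.09] q7 -0.61
```

View pics/crop4.png

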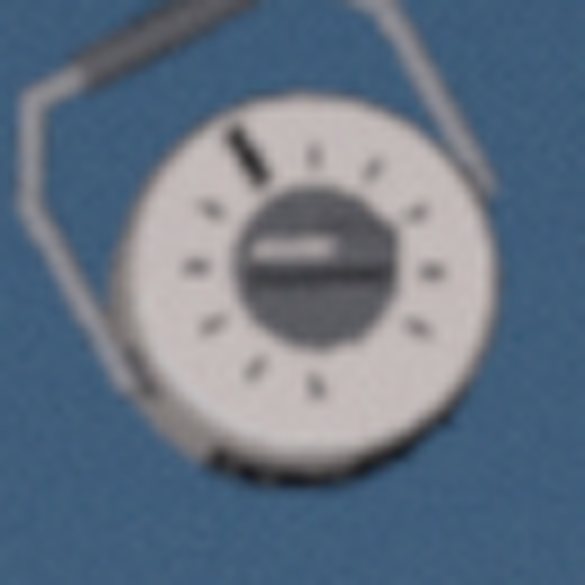

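The crop shows the grip bar lying almost level. Its white line runs from (250,247) to (335,243), so the pointer points left, with the long mark at (248,157). I'll measure those angles and the axis.

```bash
python3 - <<'E'
from h import *
T=np.load("top4.npy",allow_pickle=True).item();f=T["frame"].astype(int)
n=lambda x,y,h:ray(T,345+x/9-.5+.5/9,160+y/9-.5+.5/9,h)[:2]
M=np.array([n(*m,.08) for m in[(315,157),(373,170),(417,213),(432,271),(419,328),(317,386),(258,370),(212,325),(197,267),(211,209)]])
s=np.linalg.lstsq(np.c_[2*M,np.ones(len(M))],(M**2).sum(1),rcond=None)[0];C=s[:2];print("axis from marks",C.round(4),np.sqrt(s[2]+C@C))
ang=lambda d:np.degrees(np.arctan2(d[1],d[0]))
L=n(248,157,.08)-C;print("long",ang(L),np.linalg.norm(L))
print("mark angles",np.sort([ang(m-C)%360 for m in M]).round(1))
print("white line hand",ang(n(250,247,.113)-n(335,243,.113)),"tip",(n(250,247,.113)-C)*1e3,(n(335,243,.113)-C)*1e3)
# white line mask inside the knob
g=f.min(-1);m=np.zeros(g.shape,bool);y0,x0=160+225//9,345+240//9;m[y0:y0+6,x0:x0+13]=True
m&=g>115;v,u=np.nonzero(m);w=g[v,u]-90
Q=np.array([ray(T,a,b,.113)[:2] for a,b in zip(u,v)]);mu=np.average(Q,axis=0,weights=w)
ev=np.linalg.eigh(np.cov(Q.T,aweights=w))[1][:,1];print("mask",len(u),ang(ev),(mu-C)*1e3)
# skirt dark disc
k=(g<115)&(np.ptp(f,axis=-1)<30);k[:178]=0;k[200:]=0;k[:,:368]=0;k[:,393:]=0
n2,l,st,ce=cv2.connectedComponentsWithStats(k.astype(np.uint8));i=1+st[1:,4].argmax();print("knob blob",st[i],ray(T,*ce[i],.09)[:2].round(4))
# bail grip from the depth
P=pts(T);h=(P[...,2]>.05)&(P[...,2]<.11)&(np.hypot(P[...,0]-C[0],P[...,1]-C[1])>.08)&(np.hypot(P[...,0]-C[0],P[...,1]-C[1])<.115);print("grip",P[h].mean(0),h.sum(),np.percentile(P[h][:,2],[10,50,90]))
E
```

```text
axis from marks [ 0.5559 -0.2212] 0.03822248484140472
long 23.442250459547036 0.042777827697148586
mark angles [ 53.3  83.3 113.2 144.6 174.2 234.4 264.  293.8 323.7 352.9]
white line hand 87.39737085337578 tip [ 2.38883581 24.69408427] [ 1.16903524 -2.1408372 ]
mask 31 80.57723173885942 [ 1.55376153 13.7134237 ]
knob blob [371 181  18  17 212] [ 0.5541 -0.2213]
grip [ 0.63273893 -0.18548176  0.077325  ] 245 [0.07257429 0.07737974 0.08246973]
```

Call:
move_arm(motion=[[40,-33,0,0,0,-10,0.66],[80,-66,0,0,0,-20,0.66],[120,-99,0,0,0,-30,0.66],[150,-125,0,0,0,-40,0.66],[177,-147,0,0,0,-50,0.66]])

```text
clock: 6.92
tool_pos: [0.5589, -0.2139, 0.3008]
eef_rot: [0.797, 0.604, 0.001, -0.001]
contact_force: [-0.5, -0.6, 0.2]
opening: 0.339
finger_force: 0.0
```

Call:
move_arm(motion=[[0,0,15,0,0,-6,0.66],[0,0,50,0,0,-12,0.66],[0,0,85,0,0,-12,0.66],[0,0,110,0,0,-12,0.66],[0,0,110,0,0,-12,0.66]])

```text
clock: 7.55
tool_pos: [0.5567, -0.2161, 0.189]
eef_rot: [0.732, 0.681, -0.0, -0.002]
contact_force: [0.3, 0.3, 0.3]
opening: 0.344
finger_force: 0.0
```

```bash
sed -i 's/C=np.array.*;a=/C=np.array([.5555,-.2212]);a=/' rel.py; echo 'print("tool-frame shift to axis mm",(Rm.T@(np.r_[C,p[2]]-p)*1e3).round(1),"op",s["opening"])' >> rel.py; python3 rel.py; python3 - <<'E'
from h import *
for n in("top3","side3"):
    P=pts(np.load(n+".npy",allow_pickle=True).item());d=np.hypot(P[...,0]-.5,P[...,1]+.06);h=(P[...,2]>.1)&(d<.09)&(P[...,2]<.18)&(P[...,1]>-.14);k=P[h];print(n,len(k),k.min(0) if len(k) else 0,k.max(0) if len(k) else 0)
    P=pts(np.load("side1.npy",allow_pickle=True).item());h=(P[...,2]>.14)&(P[...,1]>-.15)&(P[...,1]<0)&(P[...,0]<.56)&(P[...,0]>.42)&(P[...,2]<.18);k=P[h];print(len(k),k.min(0),k.max(0))
E
```

```text
t 7.55 radio xy mm [3.2 4.2] z 189.0 yaw 85.8 tilt [-0.004  0.003 -1.   ] F [0.3 0.3 0.3] M [ 0.01 -0.08 -0.01] q7 -0.17
tool-frame shift to axis mm [-5.2 -0.9 -0. ] op 0.34374218898029657
top3 57 [ 0.46708301 -0.03215933  0.10060948] [0.49768874 0.02321787 0.17278474]
98 [ 0.48195546 -0.03291455  0.14094666] [ 0.49985538 -0.00933279  0.17089114]
side3 149 [ 0.46497304 -0.03090194  0.10062878] [0.49942026 0.02244398 0.17032363]
98 [ 0.48195546 -0.03291455  0.14094666] [ 0.49985538 -0.00933279  0.17089114]
```

Call:
move_arm(motion=[[-5,-1,30,0,0,0,0.66],[-5,-1,60,0,0,0,0.66],[-5,-1,80,0,0,0,0.66],[-5,-1,92,0,0,0,0.66],[-5,-1,95,0,0,0,0.66]])

```text
clock: 8.18
tool_pos: [0.5565, -0.2233, 0.096]
eef_rot: [0.733, 0.68, 0.0, 0.0]
contact_force: [0.0, -0.2, 0.6]
opening: 0.341
finger_force: 0.0
```

```bash
python3 rel.py
```

```text
t 8.175 radio xy mm [ 0.1 -2.3] z 96.0 yaw 85.7 tilt [ 0.001  0.    -1.   ] F [ 0.  -0.2  0.6] M [-0.03 -0.09  0.  ] q7 -0.23
tool-frame shift to axis mm [ 2.  -1.2 -0. ] op 0.3408184018310182
```

Call:
move_arm(motion=[[2,-1,0,0,0,0,0.75],[2,-1,0,0,0,0,0.82],[2,-1,0,0,0,0,1],[2,-1,0,0,0,0,1],[2,-1,0,0,0,0,1]], newtons=15)

```text
clock: 8.8
tool_pos: [0.5564, -0.222, 0.0966]
eef_rot: [0.734, 0.68, 0.001, 0.001]
contact_force: [2.5, 0.5, 5.3]
opening: 0.16
finger_force: 15.0
```

Call:
move_arm(motion=[[0,0,2,0,0,0,1],[0,0,4,0,0,0,1],[0,0,6,0,0,0,1],[0,0,8,0,0,0,1],[0,0,8,0,0,0,1]], newtons=30)

```text
clock: 9.43
tool_pos: [0.5567, -0.2224, 0.0933]
eef_rot: [0.734, 0.68, 0.001, 0.003]
contact_force: [-5.4, 2.2, 41.3]
opening: 0.159
finger_force: 30.0
```

```bash
python3 rel.py
```

```text
t 9.425 radio xy mm [ 0.6 -1.6] z 93.3 yaw 85.6 tilt [ 0.005 -0.003 -1.   ] F [-5.4  2.2 41.3] M [0.31 1.4  0.11] q7 -0.24
tool-frame shift to axis mm [ 1.1 -1.3 -0. ] op 0.1586042856589486
```

Call:
move_arm(motion=[[0,0,-2,0,0,0,1],[0,0,-3.5,0,0,0,1],[0,0,-3.5,0,0,0,1]])

```text
clock: 9.8
tool_pos: [0.5565, -0.2223, 0.0936]
eef_rot: [0.734, 0.68, 0.001, 0.002]
contact_force: [0.7, 0.4, 15.2]
opening: 0.158
finger_force: 30.0
```

```bash
python3 rel.py
```

```text
t 9.8 radio xy mm [ 0.5 -1.5] z 93.6 yaw 85.6 tilt [ 0.004 -0.002 -1.   ] F [ 0.7  0.4 15.2] M [-0.05 -0.06  0.15] q7 -0.24
tool-frame shift to axis mm [ 1.1 -1.1 -0. ] op 0.1582382211703189
```

Call:
move_arm(motion=[[0,0,0,0,0,3,1],[0,0,0,0,0,6,1],[0,0,0,0,0,9,1],[0,0,0,0,0,12,1],[0,0,0,0,0,15,1]])

```text
clock: 10.42
tool_pos: [0.5563, -0.2223, 0.0936]
eef_rot: [0.816, 0.577, 0.001, 0.002]
contact_force: [-0.7, 0.4, 17.6]
opening: 0.159
finger_force: 30.0
```

```bash
python3 rel.py;  python3 - <<'E'
from h import *
S=eyes.snapshot("side");np.save("side5.npy",S,allow_pickle=True)
B=np.load("side3.npy",allow_pickle=True).item()
a=B["frame"][125:210,285:365];b=S["frame"][125:210,285:365]
save("cmp5.png",np.hstack([a,b]),5)
E
```

```text
t 10.425 radio xy mm [ 0.3 -1.3] z 93.6 yaw 70.5 tilt [ 0.003 -0.002 -1.   ] F [-0.7  0.4 17.6] M [0.04 0.11 0.15] q7 -0.43
tool-frame shift to axis mm [ 0.8 -1.1 -0. ] op 0.15882320326468272
```

View pics/cmp5.png

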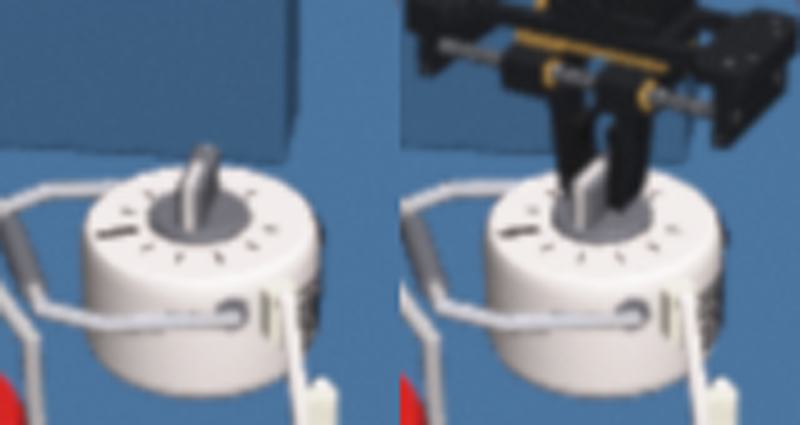

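The picture shows the radio and its long mark, at (120,233) left and (520,233) right, unmoved, while the bar has turned with the fingers. I'll continue the turn.

Call:
move_arm(motion=[[0,0,0,0,0,4,1],[0,0,0,0,0,8,1],[0,0,0,0,0,12,1],[0,0,0,0,0,16,1],[0,0,0,0,0,20,1]])

```text
clock: 11.1
tool_pos: [0.5559, -0.2221, 0.0936]
eef_rot: [0.904, 0.427, 0.001, 0.001]
contact_force: [-0.9, 2.1, 18.0]
opening: 0.156
finger_force: 30.0
```

```bash
python3 rel.py
```

```text
t 11.1 radio xy mm [ 0. -1.] z 93.6 yaw 50.5 tilt [ 0.002 -0.001 -1.   ] F [-0.9  2.1 18. ] M [0.09 0.27 0.16] q7 -0.67
tool-frame shift to axis mm [ 0.4 -0.9 -0. ] op 0.1561861470676643
```

Call:
move_arm(motion=[[0,0,0,0,0,4,1],[0,0,0,0,0,8,1],[0,0,0,0,0,12,1],[0,0,0,0,0,16,1],[0,0,0,0,0,20,1]])

```text
clock: 11.72
tool_pos: [0.5556, -0.2218, 0.0936]
eef_rot: [0.965, 0.263, 0.001, 0.001]
contact_force: [-0.9, 1.1, 18.6]
opening: 0.154
finger_force: 30.0
```

Call:
move_arm(motion=[[0,0,0,0,0,3,1],[0,0,0,0,0,6,1],[0,0,0,0,0,7,1],[0,0,0,0,0,7,1]])

```text
clock: 12.22
tool_pos: [0.5555, -0.2217, 0.0936]
eef_rot: [0.979, 0.205, 0.001, 0.0]
contact_force: [-1.8, 2.0, 18.0]
opening: 0.153
finger_force: 30.0
```

```bash
python3 rel.py;  python3 - <<'E'
from h import *
S=eyes.snapshot("side");np.save("side6.npy",S,allow_pickle=True)
B=np.load("side3.npy",allow_pickle=True).item()
a=B["frame"][125:210,285:365];b=S["frame"][125:210,285:365]
save("cmp6.png",np.hstack([a,b]),5)
E
```

```text
t 12.225 radio xy mm [-0.2 -0.4] z 93.6 yaw 23.6 tilt [ 0.002 -0.    -1.   ] F [-1.8  2.  18. ] M [0.42 0.42 0.13] q7 -0.98
tool-frame shift to axis mm [ 0.2 -0.4 -0. ] op 0.15326960087981736
```

View pics/cmp6.png

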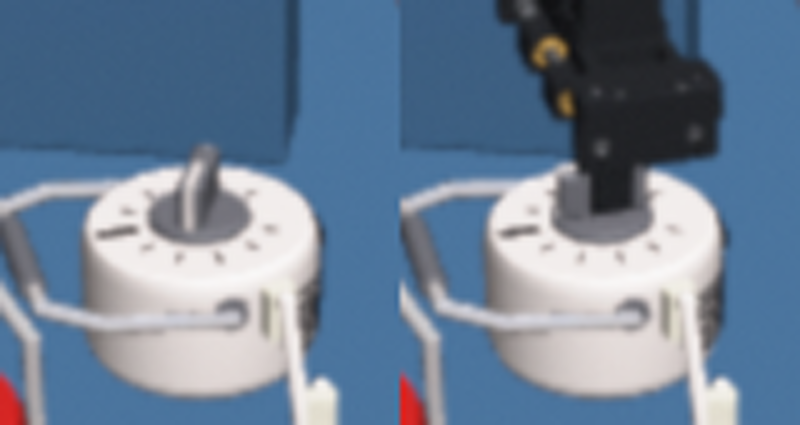

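The picture shows the bar lined up with the long mark and the radio still in its place. I'll ease the press, open the fingers and lift away.

Call:
move_arm(motion=[[0,0,-1.5,0,0,0,1],[0,0,-1.5,0,0,0,0.8],[0,0,-1.5,0,0,0,0.68],[0,0,-1.5,0,0,0,0.64],[0,0,-1.5,0,0,0,0.64]])

```text
clock: 12.9
tool_pos: [0.5546, -0.2219, 0.0924]
eef_rot: [0.979, 0.205, -0.0, -0.0]
contact_force: [-0.0, 0.2, 0.7]
opening: 0.363
finger_force: 0.0
```

Call:
move_arm(motion=[[0,0,-12,0,0,0,0.64],[0,0,-40,0,0,0,0.64],[0,0,-90,0,0,0,0.64],[0,0,-150,0,0,0,0.64],[-20,30,-200,0,0,0,0.64]])

```text
clock: 13.52
tool_pos: [0.5502, -0.2541, 0.2962]
eef_rot: [0.978, 0.208, 0.002, -0.001]
contact_force: [1.6, -0.9, -0.9]
opening: 0.359
finger_force: 0.0
```

Call:
move_arm(motion=[[-50,30,0,0,0,0,0.64],[-100,60,0,0,0,0,0.64],[-150,90,0,0,0,0,0.64],[-200,120,0,0,0,0,0.64],[-200,120,0,0,0,0,0.64]])

```text
clock: 14.15
tool_pos: [0.4081, -0.453, 0.2934]
eef_rot: [0.98, 0.199, -0.002, 0.002]
contact_force: [-0.4, 0.4, 0.1]
opening: 0.361
finger_force: 0.0
```

```bash
python3 rel.py; python3 - <<'E'
from h import *
T=eyes.snapshot("top");np.save("top7.npy",T,allow_pickle=True)
save("crop7.png",T["frame"][160:225,345:410],9)
E
```

```text
t 14.15 radio xy mm [-227.6 -153.8] z 293.4 yaw 23.0 tilt [-0.003 -0.004 -1.   ] F [-0.4  0.4  0.1] M [ 0.01 -0.04 -0.04] q7 -0.5
tool-frame shift to axis mm [ 226.3 -155.8   -1.3] op 0.3614854210381351
```

View pics/crop7.png

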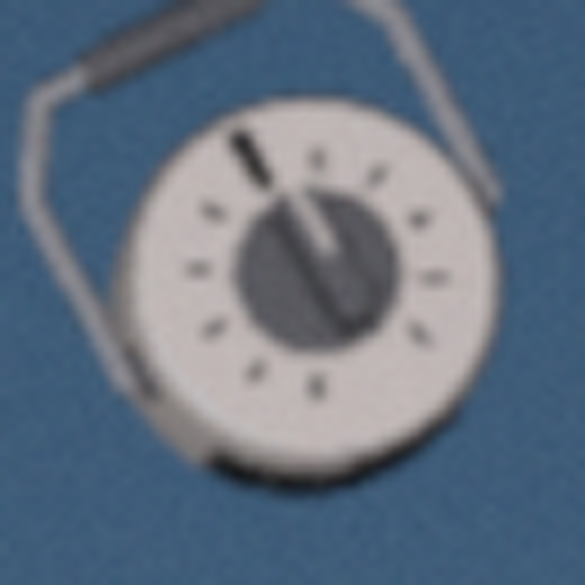

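The crop shows the white line, from (290,190) to (330,250), parallel to the long mark, from (235,133) to (265,185). The bar edge agrees to within about 1°, the handle is folded back, the radio hasn't moved and the robot is clear.

```bash
python3 -c "
from h import *
print(finish_job())"
```

```text
the job is handed in; nothing more can be done
None
```

I folded the handle down behind the radio, turned the knob to the long mark, let go and handed the job in; the last picture showed the radio still in its place, but the hand-in gave no verdict.

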